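# Find the socket that fits the blender's drive nut

## Task

Push the orange ejector slide of the blue socket case fully home so that both sockets come out in front, then try the sockets on the brass hex nut of the blender base until you have the one that fits, and finish with that one fully seated on the nut, upright and still held in the gripper. The socket that does not fit must end standing upright, let go, on the worktop or on the case's front plate. Don't let either socket tip over, and leave the other things on the worktop where they are.

Things in the scene. Friction and masses are not known exactly. Their poses are not given: they have to be found in the camera images.
- case: blue socket case on a black floor plate, fixed. Origin: underside, centre of the garage's mouth; -x points out of the mouth. Plate 6 mm thick, x -65 to 75 mm, y +-68 mm. Garage x 0 to 75 mm, 92 mm high. The sockets stand in it at y = +30 and -30 mm, x about 23 mm; a full press leaves them upright on the plate at x about -28 mm, same y
- ejector (a joint): travel of the ejector slide in m: 0 at rest, 0.055 pressed fully home. It slides along the case's -x axis and pushes both sockets out together; a spring (about 2 N at rest, 7 N fully pressed) returns it when let go; the sockets stay out
- ejector_tab (a point): centre of the rear (+x) face of the ejector's orange tab above the roof slot: 10 mm along the case's x, 36 mm wide, z 94 to 124 mm (this point 109 mm) above the worktop. Push it toward the case's -x, e.g. with closed fingers lowered behind it
- socket_1: one of two outwardly identical sockets: steel drum 38 mm across, 34 mm high, hex bore open below, 24 mm deep; on it a square neck and a red adapter block. 74 mm high in all, about 0.14 kg. Origin: centre of its bottom rim, z up; bore corners along its x axis and every 60 degrees. At the start inside the case, left or right, its x within 15 degrees of the case's
- socket_2: one of two outwardly identical sockets: steel drum 38 mm across, 34 mm high, hex bore open below, 24 mm deep; on it a square neck and a red adapter block. 74 mm high in all, about 0.14 kg. Origin: centre of its bottom rim, z up; bore corners along its x axis and every 60 degrees. At the start inside the case, left or right, its x within 15 degrees of the case's
- grip_1 (a point): middle of the red adapter block of socket_1, 57 mm above its rim: 26 mm along the socket's x, 14 mm along its y (grip across this), 40 to 74 mm above the rim; keep the fingertips above the drum (34 mm). One of the two bores is 26.5 mm across flats and fits the nut, the other is 20 mm and perches about 15 mm too high. Which is which is unmarked: try them
- grip_2 (a point): middle of the red adapter block of socket_2, 57 mm above its rim: 26 mm along the socket's x, 14 mm along its y (grip across this), 40 to 74 mm above the rim; keep the fingertips above the drum (34 mm). One of the two bores is 26.5 mm across flats and fits the nut, the other is 20 mm and perches about 15 mm too high. Which is which is unmarked: try them
- blender_base: white round motor base of a jug blender, without its jug, fixed on the worktop; 150 mm across at the foot, 70 mm high, with an upright grey collar 100 mm outside, 90 mm inside, up to z 84 mm; origin: centre of its underside, z up
- nut (a point): centre of the foot of the fixed brass hex nut on the blender base, 80 mm above the worktop, on a washer 41 mm across. 24 mm across flats, 16 mm high, top 4 mm chamfered to 19 mm across flats; corners along this frame's x and every 60 degrees; z up. A fully seated socket's rim rests on the washer, its origin at this point
- egg_timer: red and white wind-up kitchen timer, 66 mm across, 62 mm high; origin at the centre of its underside; bystander
- lemon: lemon, 78x55x56 mm; bystander
- tea_tin: blue tea tin, 79x111x88 mm; origin at the centre of its underside; bystander
- jam_jar: jam jar with white lid, 68 mm across, 90 mm high; bystander
- spice_1: spice jar with a yellow cap, 42 mm across, 106 mm high; bystander

How it is judged:
By the outcome, as a careful person would: the job done as asked, in the order asked, and still so for the second after the job is handed in, while the arm keeps its last pose, push and grip.
It also fails if it takes over 72 s, if anything falls off the work surface, if the arm or the gripper's body presses on something with over 40 N, if the wrist force passes 120 N, or if a joint passes its speed limit or range.

## Robot

A 7-joint arm with a two-finger parallel gripper is mounted at the origin on a cart in front of the work surface, level with it; the furniture and walls round the work are solid. World frame = base frame: x ahead of the robot, y to its left, z up, the work surface at z = 0. Lengths are in m, angles in rad, forces in N, time in s.
With the tool pointing down it reaches from about 0.4 to 0.875 m from the base axis. Payload 19.3 kg.
Tool frame: the origin (TCP) lies at the very end of the fingers, on their centre line; the grasp point (between the pads) lies 19 mm behind it; z points along the fingers, y is the line along which they close (so a half turn about z gives the same grasp; the last joint's range is limited). The gripper opens to 85 mm and grips with 20 to 120 N. Pads are 22 mm wide; open, the fingers measure 114 mm over their backs; the gripper's body (76 mm by 85 mm) begins 54 mm behind the grasp point. The pads swing forward as they close: fully open they stand 13 mm farther back than shut.
Start: joints at [1.259, 0.521, -0.036, 1.599, 0.021, 1.021, -0.113], TCP at [0.15, -0.607, 0.231] pointing down, gripper open.
Joint ranges: [-2.91, 2.91], [-0.3, 2.13], [-1.5, 1.42], [0.17, 2.43], [-1.26, 4.41], [0.16, 1.93], [-2.52, 2.52]. Speed limits (rad/s): [1.89, 1.89, 2.39, 2.39, 3.01, 3.01, 3.01].

## Interface

Orientations are given as [roll, pitch, yaw] about the fixed x, y, z axes, in that order (R = Rz(yaw) Ry(pitch) Rx(roll)).
In Python, from workcell import bot gives the robot as it stands.
- The arm moves only by the tool servo_tool, never from a script. Its argument "plan" is a list of rows, each a list of 7 numbers: the finger opening in cm, from 0 to 8.54, then the shift along the tool's x, y, z in cm, then the turn, a rotation vector about the tool's x, y, z in degrees. In form: [[fingers, x, y, z, wx, wy, wz], ...]. A call has 1 to 10 rows; each row is the pose to reach, as a shift and turn from the pose commanded when the call began, along the tool's axes at that moment; what a row does not reach only later rows make up. A row lasts 1/10 s, in which the tool goes at most 50 mm and 8.59 degrees, less where a joint would pass 70% of its speed; a pose out of reach is approached as far as the arm can. A call with a gripper value outside its range is refused whole. The fingers move at their own pace and stop on an object; "force" is the grip in N (left out, the last holds). Time passes only in rows, so rows that repeat a pose let the fingers close. It gives the time, the measured TCP pose, the force, the opening and the grip force at its end, in the units of the state.
- bot.observe(): the state, without advancing time (a new reading comes with each control period).
- bot.grab_frame(name): name is "side" or "top" or "wrist"; returns a dict with "frame" (400x640x3 uint8, blue, green, red), "mtx" (3x3 intrinsics, pixels), "R" (3x3) and "t" (3): a world point X has camera coordinates R X + t; the wrist camera has in their place "T_tool_cam" (4x4, takes a point from camera to tool coordinates, whose origin is the TCP and whose axes are the flange's). Camera axes: x right, y down, z forward; pixel columns grow to the right and rows downward; lengths in m; the calibration is good to about 2 mm. The wrist camera is an equidistant fisheye: a pixel r from the principal point sees the ray r / f radians off the axis. A picture is of the moment at which its call begins: read the wrist's pose just before it. There is no depth.
- bot.job_done(): hands the job in; it is judged then, once.
The state is a dict: "clock": time; "qpos": joint angles; "qd": joint speeds; "joint_efforts": joint torques, N m; "position": TCP position; "tool_rot": TCP orientation; "force": force on the tool from outside, world axes, zero at the start; "moment": the same for the moment, N m; "grip_width": finger opening in m; "finger_force": force on a finger pad.
Only numpy, scipy, OpenCV 4.12 (cv2) and the standard library are available. Lean on these libraries where they do the work, as an engineer would, in place of code of your own. Each camera call takes 0.05 s, during which the arm holds its last target. There are 200 camera calls.

## Working session

There is one attempt and no reset: what is moved stays moved. The work goes in short steps, Python scripts to look and compute and a tool call to move; the robot and the scene stay as the last step left them, time stands still between calls to the robot, and variables do not carry over. Pictures are saved under pics/ and viewed, at most 10 in all, crops included, and the job is handed in when it is done.

Besides the shell and the picture viewer there is one more tool, called after ">>>" as a command line: name --pt "numbers of a row" for each row, then --argument value for the rest. servo_tool: Moves the arm, as the interface text tells. Its arguments: {"type":"object","properties":{"plan":{"type":"array","items":{"type":"array","items":{"type":"number"}}},"force":{"type":"number"}},"required":["plan"]}

```bash
mkdir -p pics; ls; python3 - <<'E'
from workcell import bot
import cv2,numpy as np
s=bot.observe(); print({k:np.round(v,3).tolist() for k,v in s.items()})
for n in("side","top"):
    g=bot.grab_frame(n); cv2.imwrite(f"pics/{n}0.png",g["frame"]); print(n,g["mtx"].tolist(),np.round(g["R"],4).tolist(),np.round(g["t"],4).tolist())
E
```

```text
pics
{'clock': 0.0, 'qpos': [1.259, 0.522, -0.036, 1.6, 0.021, 1.021, -0.113], 'qd': [0.001, 0.0, 0.0, 0.002, -0.001, -0.001, 0.001], 'joint_efforts': [0.001, -92.709, 1.981, -36.994, 0.018, 0.008, 0.0], 'position': [0.149, -0.607, 0.231], 'tool_rot': [-3.14, 0.0, 0.242], 'force': [0.62, 0.294, 0.556], 'moment': [0.003, -0.083, -0.051], 'finger_force': 0.0, 'grip_width': 0.085}
side [[418.6027471637909, 0.0, 314.20795579971883], [0.0, 418.6027471637909, 201.7617430672245], [0.0, 0.0, 1.0]] [[-0.9974, -0.0706, -0.0146], [-0.0293, 0.582, -0.8126], [0.0659, -0.8101, -0.5826]] [0.6283, 0.0204, 1.6414]
top [[486.4328260899099, 0.0, 326.0352525290589], [0.0, 486.4328260899099, 203.52858933669972], [0.0, 0.0, 1.0]] [[-0.0577, -0.9983, 0.0058], [-0.8592, 0.0467, -0.5095], [0.5083, -0.0344, -0.8605]] [0.1585, 0.5564, 1.4875]
```

View pics/side0.png

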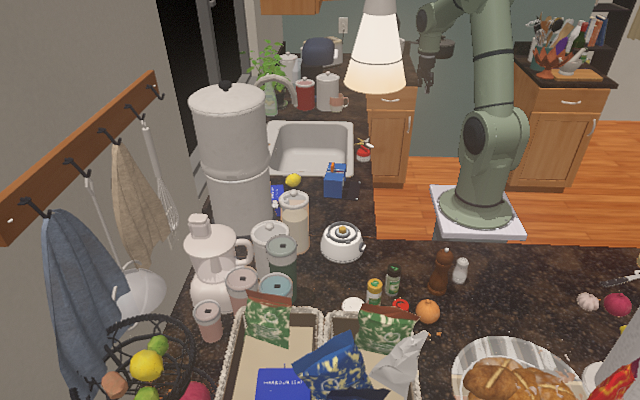

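View pics/top0.png

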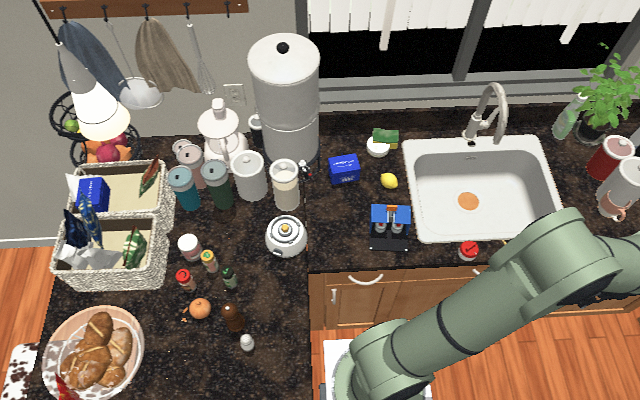

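Both views show the white blender base (top ~(286,235), side ~(343,242)), the blue case (top ~(390,222), orange tab ~(392,210)), the lemon, the tin and the red timer. I'll enlarge both.

```bash
python3 - <<'E'
import cv2
t=cv2.imread("pics/top0.png")[195:260,255:420]; s=cv2.imread("pics/side0.png")[155:270,280:380]
a=cv2.resize(t,None,fx=4.8,fy=4.8,interpolation=cv2.INTER_CUBIC);cv2.imwrite("pics/c1.png",a)
cv2.imwrite("pics/c2.png",cv2.resize(s,None,fx=5,fy=5,interpolation=cv2.INTER_CUBIC))
E
```

```text
(no output)
```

View pics/c1.png

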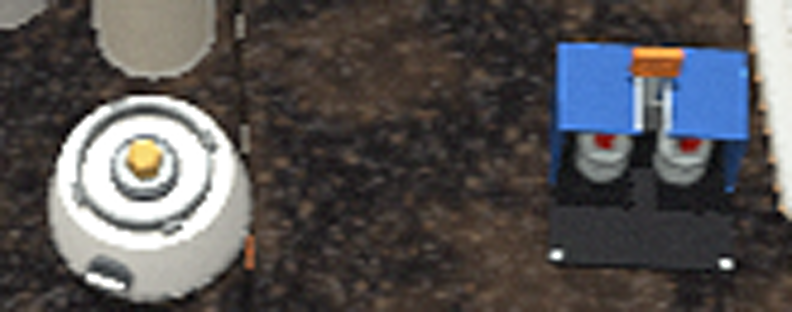

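View pics/c2.png

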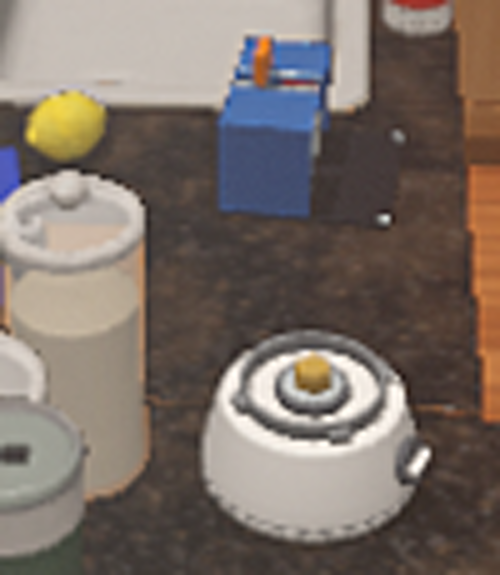

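Crops: the nut is at c1 (145,158) and c2 (312,373). The case mouth faces the robot. Roof corners in c1 are (557,42), (748,52), (745,137), (555,130); plate front corners are about (550,265) and (733,270).

```bash
cat > h.py <<'E'
import numpy as np,cv2
from workcell import bot
K={"top":(486.4328,326.0353,203.5286),"side":(418.6027,314.208,201.7617)}
RT={"top":([[-0.0577,-0.9983,0.0058],[-0.8592,0.0467,-0.5095],[0.5083,-0.0344,-0.8605]],[0.1585,0.5564,1.4875]),
"side":([[-0.9974,-0.0706,-0.0146],[-0.0293,0.582,-0.8126],[0.0659,-0.8101,-0.5826]],[0.6283,0.0204,1.6414])}
def at(n,u,v,z):
    f,cx,cy=K[n];R,t=map(np.array,RT[n]);c=-R.T@t;d=R.T@np.array([(u-cx)/f,(v-cy)/f,1]);return c+d*(z-c[2])/d[2]
from scipy.spatial.transform import Rotation as Ro
def tool(s): return Ro.from_euler('xyz',s["tool_rot"]).as_matrix(),np.array(s["position"])
def wray(g,u,v,s,z):
    m=g["mtx"];x,y=(u-m[0,2])/m[0,0],(v-m[1,2])/m[1,1];r=np.hypot(x,y)+1e-12
    d=np.array([np.sin(r)*x/r,np.sin(r)*y/r,np.cos(r)]);T=np.array(g["T_tool_cam"]);R,p=tool(s)
    o=R@T[:3,3]+p;d=R@T[:3,:3]@d;return o+d*(z-o[2])/d[2]
E
python3 - <<'E'
from h import *
c1=lambda u,v:(255+(u+.5)/4.8-.5,195+(v+.5)/4.8-.5)
c2=lambda u,v:(280+(u+.5)/5-.5,155+(v+.5)/5-.5)
for n,p,z in[("nut",(145,158),.09),("roofBL",(557,42),.092),("BR",(748,52),.092),("FR",(745,137),.092),("FL",(555,130),.092),("plFL",(550,265),.006),("plFR",(733,270),.006),("tabBL",(634,47),.124),("tabBR",(683,50),.124)]: print(n,at("top",*c1(*p),z).round(4))
for n,p,z in[("nut",(312,373),.09),("roofFL",(316,125),.092),("roofBL",(220,118),.092),("plFL",(384,219),.006),("plFR",(398,135),.006),("roofBR",(245,38),.092),("roofFR",(330,40),.092)]: print(n,at("side",*c2(*p),z).round(4))
print(bot.grab_frame("wrist")["T_tool_cam"],bot.grab_frame("wrist")["mtx"])
E
```

```text
nut [0.5135 0.2707 0.09  ]
roofBL [ 0.592 -0.032  0.092]
BR [ 0.5759 -0.1707  0.092 ]
FR [ 0.506  -0.1582  0.092 ]
FL [ 0.5191 -0.023   0.092 ]
plFL [ 0.4532 -0.0197  0.006 ]
plFR [ 0.4418 -0.1533  0.006 ]
tabBL [ 0.5661 -0.082   0.124 ]
tabBR [ 0.5617 -0.1167  0.124 ]
nut [0.516  0.2743 0.09  ]
roofFL [ 0.518  -0.0303  0.092 ]
roofBL [ 0.5939 -0.0369  0.092 ]
plFL [ 0.461  -0.0268  0.006 ]
plFR [ 0.4477 -0.1523  0.006 ]
roofBR [ 0.5795 -0.1628  0.092 ]
roofFR [ 0.5083 -0.1628  0.092 ]
[[ 2.63371159e-04 -9.62014282e-01 -2.72998997e-01  6.96198469e-02]
 [ 9.99998643e-01 -1.90554480e-04  1.63622188e-03  1.28296764e-04]
 [-1.62609000e-03 -2.72999057e-01  9.62012926e-01 -1.42901060e-01]
 [ 0.00000000e+00  0.00000000e+00  0.00000000e+00  1.00000000e+00]] [[309.70691629   0.         316.64626831]
 [  0.         309.70691629 193.71234819]
 [  0.           0.           1.        ]]
```

```bash
cat >> h.py <<'E'
def go(x,y,z,yawdeg):
    s=bot.observe();R,p=tool(s);d=R.T@(np.array([x,y,z])-p)*100
    w=Ro.from_matrix(R.T@Ro.from_euler('xyz',[180,0,yawdeg],degrees=True).as_matrix()).as_rotvec(degrees=True)
    print("t",round(s["clock"],2),"d",d.round(2),"w",w.round(2),"F",np.round(s["force"],1),"pos",p.round(4),"rpy",np.degrees(s["tool_rot"]).round(1),"g",round(s["grip_width"],4),round(s["finger_force"],1))
E
python3 - <<'E'
from h import *
print(at("top",388,180,.028),at("top",343,170,.088),at("top",468,250,.06))
go(.610,-.102,.231,-5)
E
```

```text
[ 0.72798999 -0.11762423  0.028     ] [0.74165086 0.05397775 0.088     ] [ 0.40893168 -0.34855942  0.06      ]
t 0.2 d [ 5.679e+01 -3.797e+01  2.000e-02] w [-4.000e-02  1.000e-02  1.885e+01] F [ 1.   0.4 -0.4] pos [ 0.1496 -0.6066  0.231 ] rpy [-180.     0.    13.9] g 0.0857 0.0
```

>>> servo_tool --pt "0 56.8 -38 0 0 0 18.9" --pt "0 56.8 -38 0 0 0 18.9" --pt "0 56.8 -38 0 0 0 18.9" --pt "0 56.8 -38 0 0 0 18.9" --pt "0 56.8 -38 0 0 0 18.9" --pt "0 56.8 -38 0 0 0 18.9" --pt "0 56.8 -38 0 0 0 18.9" --pt "0 56.8 -38 0 0 0 18.9" --pt "0 56.8 -38 0 0 0 18.9" --pt "0 56.8 -38 0 0 0 18.9"

```text
clock: 1.2
position: [0.4866, -0.2368, 0.2314]
tool_rot: [3.141, -0.0, -0.088]
force: [1.0, -1.4, 0.1]
grip_width: 0.0001
finger_force: 0.0
```

```bash
python3 -c "
from h import *
go(.610,-.102,.231,-5)"
```

```text
t 1.2 d [ 11.1  -14.52   0.04] w [ 0.01 -0.01 -0.06] F [ 1.  -1.4  0.1] pos [ 0.4866 -0.2368  0.2314] rpy [180.   -0.   -5.1] g 0.0001 0.0
```

>>> servo_tool --pt "0 11.1 -14.5 0 0 0 0" --pt "0 11.1 -14.5 0 0 0 0" --pt "0 11.1 -14.5 0 0 0 0" --pt "0 11.1 -14.5 0 0 0 0" --pt "0 11.1 -14.5 0 0 0 0" --pt "0 11.1 -14.5 0 0 0 0"

```text
clock: 1.8
position: [0.6089, -0.1033, 0.2308]
tool_rot: [3.141, 0.001, -0.087]
force: [-0.9, -1.0, 0.2]
grip_width: -0.0002
finger_force: 0.0
```

```bash
python3 - <<'E'
from h import *
go(.6026,-.1013,.101,-5)
g=bot.grab_frame("wrist"); f=g["frame"]; cv2.imwrite("pics/w1.png",f)
E
```

```text
t 1.8 d [-0.63 -0.15 12.98] w [0.01 0.05 0.02] F [-0.9 -1.   0.2] pos [ 0.6089 -0.1033  0.2308] rpy [180.   0.  -5.] g -0.0002 0.0
```

View pics/w1.png

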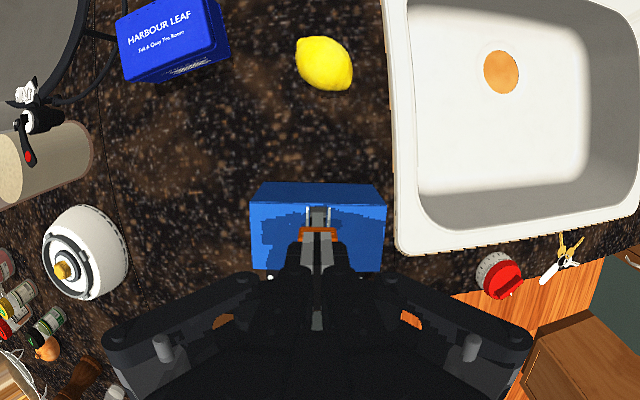

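The wrist view shows the roof's back corners at about (250,203) and (386,207). The roof's front-right corner is about (382,270), the tab's back edge runs about (299,228)-(337,228), and the nut is at (63,269).

```bash
python3 - <<'E'
from h import *
s=bot.observe();g=bot.grab_frame("wrist")
for n,u,v,z in[("BL",250,203,.092),("BR",386,207,.092),("FR",382,270,.092),("FL",250,269,.092),("botL",262,183,.006),("botR",378,184,.006),("tabL",299,228,.124),("tabR",337,228,.124),("nut",63,269,.092)]: print(n,wray(g,u,v,s,z).round(4))
E
```

```text
BL [ 0.5946 -0.0388  0.092 ]
BR [ 0.5787 -0.1702  0.092 ]
FR [ 0.5085 -0.1654  0.092 ]
FL [ 0.5221 -0.0266  0.092 ]
botL [ 0.5935 -0.0359  0.006 ]
botR [ 0.5795 -0.1789  0.006 ]
tabL [ 0.5777 -0.0867  0.124 ]
tabR [ 0.5747 -0.1196  0.124 ]
nut [0.5206 0.259  0.092 ]
```

>>> servo_tool --pt "0 0 0 12.9 0 0 0.7" --pt "0 0 0 12.9 0 0 0.7" --pt "0 0 0 12.9 0 0 0.7" --pt "0 0 0 12.9 0 0 0.7" --pt "0 -1 0 12.9 0 0 0.7" --pt "0 -2 0 12.9 0 0 0.7" --pt "0 -3 0 12.9 0 0 0.7" --pt "0 -4 0 12.9 0 0 0.7" --pt "0 -5 0 12.9 0 0 0.7" --pt "0 -5 0 12.9 0 0 0.7"

```text
clock: 2.9
position: [0.5587, -0.0994, 0.1034]
tool_rot: [-3.142, -0.002, -0.1]
force: [3.4, -0.1, 2.8]
grip_width: 0.0002
finger_force: 1.6
```

```bash
python3 -c "
from h import *
go(.518,-.095,.101,-5.8)"
```

```text
t 2.9 d [-4.1  -0.03  0.23] w [-0.   -0.1   0.05] F [ 3.4 -0.1  2.8] pos [ 0.5587 -0.0994  0.1034] rpy [-1.8e+02 -1.0e-01 -5.7e+00] g 0.0002 1.6
```

>>> servo_tool --pt "0 -0.6 0 0 0 0 0" --pt "0 -1.2 0 0 0 0 0" --pt "0 -1.8 0 0 0 0 0" --pt "0 -2.4 0 0 0 0 0" --pt "0 -3.0 0 0 0 0 0" --pt "0 -3.4 0 0 0 0 0" --pt "0 -3.4 0 0 0 0 0"

```text
clock: 3.6
position: [0.5265, -0.0957, 0.1032]
tool_rot: [-3.141, -0.003, -0.1]
force: [6.4, 1.9, 5.0]
grip_width: 0.0001
finger_force: 3.1
```

>>> servo_tool --pt "0 -0.4 0 0 0 0 0" --pt "0 -0.8 0 0 0 0 0" --pt "0 -1.2 0 0 0 0 0" --pt "0 -1.4 0 0 0 0 0" --pt "0 -1.4 0 0 0 0 0"

```text
clock: 4.1
position: [0.5216, -0.095, 0.1045]
tool_rot: [-3.14, -0.021, -0.1]
force: [58.1, -7.2, -31.9]
grip_width: 0.0002
finger_force: 29.3
```

>>> servo_tool --pt "0 2 0 0 0 0 0" --pt "0 3.5 0 0 0 0 0" --pt "0 3.5 0 -5 0 0 0" --pt "0 3.5 0 -10 0 0 0" --pt "0 0 0 -14 0 0 0" --pt "8.5 -5 0 -16 0 0 0" --pt "8.5 -9 0 -16 0 0 0" --pt "8.5 -9 0 -16 0 0 0" --pt "8.5 -9 0 -16 0 0 0"

```text
clock: 5.0
position: [0.4214, -0.0857, 0.263]
tool_rot: [3.141, -0.001, -0.1]
force: [1.1, 0.4, 0.5]
grip_width: 0.0582
finger_force: 0.0
```

```bash
python3 - <<'E'
from h import *
go(.485,-.063,.2,-5.8)
g=bot.grab_frame("wrist"); f=g["frame"]; cv2.imwrite("pics/w2.png",f)
E
```

```text
t 5.0 d [ 6.09 -2.9   6.3 ] w [ 0.02 -0.06  0.04] F [1.1 0.4 0.5] pos [ 0.4214 -0.0857  0.263 ] rpy [ 1.8e+02 -1.0e-01 -5.8e+00] g 0.0582 0.0
```

View pics/w2.png

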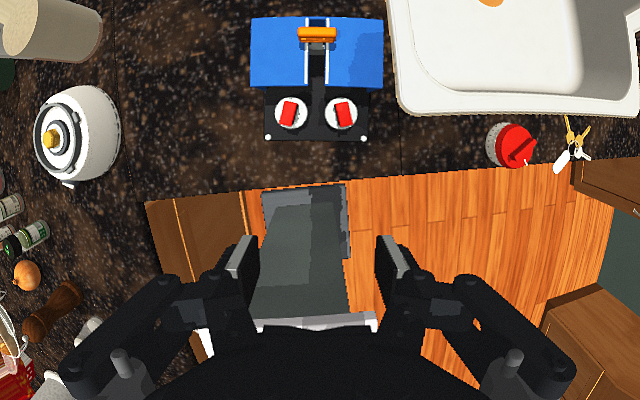

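Both sockets stand on the plate, with red blocks at about (288,112) and (344,113). The nut is at (50,138). I'll enlarge these.

```bash
python3 - <<'E'
import cv2,numpy as np
f=cv2.imread("pics/w2.png"); a=cv2.resize(f[90:142,260:375],None,fx=6,fy=6,interpolation=cv2.INTER_CUBIC); b=cv2.resize(f[118:160,30:75],None,fx=6,fy=6,interpolation=cv2.INTER_CUBIC)
o=np.zeros((312+252,690,3),np.uint8);o[:312,:]=a;o[312:,:270]=b;cv2.imwrite("pics/c3.png",o)
hsv=cv2.cvtColor(f,cv2.COLOR_BGR2HSV)
m=(((hsv[...,0]<8)|(hsv[...,0]>172))&(hsv[...,1]>150)&(hsv[...,2]>90)).astype(np.uint8);
for x0,x1 in((272,308),(326,362)):
    mm=np.zeros_like(m);mm[90:135,x0:x1]=m[90:135,x0:x1];c=max(cv2.findContours(mm,0,2)[0],key=cv2.contourArea);print(cv2.minAreaRect(c),cv2.boxPoints(cv2.minAreaRect(c)).round(1).tolist())
E
```

```text
((287.7095642089844, 113.08921813964844), (13.26962661743164, 23.640548706054688), 14.931416511535645) [[278.29998779296875, 122.80000305175781], [284.29998779296875, 100.0], [297.20001220703125, 103.4000015258789], [291.1000061035156, 126.19999694824219]]
((343.3409423828125, 113.94918060302734), (23.76283073425293, 13.169761657714844), 76.75948333740234) [[334.20001220703125, 103.9000015258789], [347.0, 100.9000015258789], [352.5, 124.0], [339.70001220703125, 127.0]]
```

View pics/c3.png

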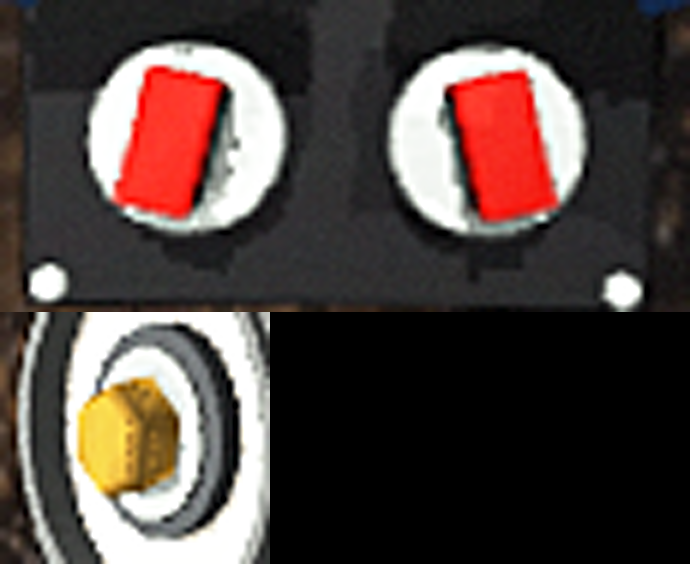

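Block-top corners in the crop: left (152,66), (228,82), (186,218), (114,203); right (450,84), (524,70), (557,203), (485,222). The drum-top discs are centred at about (188,139) and (487,139).

```bash
python3 - <<'E'
from h import *
s=bot.observe();g=bot.grab_frame("wrist");print(s["position"])
for P,D in(([(152,66),(228,82),(186,218),(114,203)],(188,139)),([(450,84),(524,70),(557,203),(485,222)],(487,139))):
    q=np.array([wray(g,260+(u+.5)/6-.5,90+(v+.5)/6-.5,s,.08) for u,v in P])[:,:2]
    print(q.mean(0).round(4),"sides",np.linalg.norm(q-np.roll(q,-1,0),axis=1).round(4))
    a=(q[0]+q[1]-q[2]-q[3]);print("yaw",np.degrees(np.arctan2(a[1],a[0])).round(1),"drum",wray(g,260+(D[0]+.5)/6-.5,90+(D[1]+.5)/6-.5,s,.040).round(4))
for u,v in((46,283),(622,290)): print("dot",wray(g,260+(u+.5)/6-.5,90+(v+.5)/6-.5,s,.006).round(4))
E
```

```text
[ 0.42215068 -0.08565439  0.26263356]
[ 0.4895 -0.0628] sides [0.0135 0.025  0.0129 0.025 ]
yaw -22.5 drum [ 0.4895 -0.0627  0.04  ]
[ 0.4832 -0.1206] sides [0.0131 0.0241 0.0131 0.025 ]
yaw 8.8 drum [ 0.4836 -0.1207  0.04  ]
dot [ 0.4619 -0.0258  0.006 ]
dot [ 0.4478 -0.1497  0.006 ]
```

```bash
python3 -c "
from h import *
go(.4895,-.0628,.12,-22.5)
go(.4895,-.0628,.047,-22.5)"
```

```text
t 5.1 d [ 6.44 -2.94 14.24] w [-1.000e-02 -1.000e-02  1.676e+01] F [ 0.4  0.5 -0.8] pos [ 0.4224 -0.0856  0.2623] rpy [-180.    -0.    -5.7] g 0.0722 0.0
t 5.1 d [ 6.44 -2.94 21.54] w [-1.000e-02 -1.000e-02  1.676e+01] F [ 0.4  0.5 -0.8] pos [ 0.4224 -0.0856  0.2623] rpy [-180.    -0.    -5.7] g 0.0722 0.0
```

>>> servo_tool --pt "3.5 6.5 -3 5 0 0 16.8" --pt "3.5 6.5 -3 8 0 0 16.8" --pt "3.5 6.5 -3 12 0 0 16.8" --pt "3.5 6.5 -3 14 0 0 16.8" --pt "3.5 6.5 -3 14 0 0 16.8" --pt "3.5 6.5 -3 14 0 0 16.8"

```text
clock: 5.7
position: [0.4899, -0.0622, 0.1224]
tool_rot: [3.141, 0.001, -0.393]
force: [0.5, -0.8, -0.1]
grip_width: 0.0347
finger_force: 0.0
```

```bash
python3 - <<'E'
from h import *
go(.4895,-.0628,.047,-22.5)
E
```

```text
t 5.7 d [-0.01  0.07  7.54] w [ 0.01  0.04 -0.04] F [ 0.5 -0.8 -0.1] pos [ 0.4899 -0.0622  0.1224] rpy [180.    0.  -22.5] g 0.0347 0.0
```

>>> servo_tool --pt "3.5 0 0 3 0 0 0" --pt "3.5 0 0 6 0 0 0" --pt "3.5 0 0 7.5 0 0 0" --pt "3.5 0 0 7.5 0 0 0" --pt "3.5 0 0 7.5 0 0 0" --pt "0 0 0 7.5 0 0 0" --pt "0 0 0 7.5 0 0 0" --pt "0 0 0 7.5 0 0 0" --pt "0 0 0 7.5 0 0 0" --force 50

```text
clock: 6.6
position: [0.4905, -0.0624, 0.0488]
tool_rot: [-3.141, -0.002, -0.394]
force: [-1.9, 0.2, 13.0]
grip_width: 0.0135
finger_force: 48.7
```

```bash
python3 - <<'E'
from h import *
go(.43,.265,.23,-22.5)
E
```

```text
t 6.6 d [-18.11 -27.93 -18.14] w [-0.04 -0.13 -0.07] F [-1.9  0.2 13. ] pos [ 0.4905 -0.0624  0.0488] rpy [-1.80e+02 -1.00e-01 -2.26e+01] g 0.0135 48.7
```

>>> servo_tool --pt "0 0 0 -2 0 0 0" --pt "0 0 0 -7 0 0 0" --pt "0 0 0 -12 0 0 0" --pt "0 -18 -28 -18 0 0 -22.5" --pt "0 -18 -28 -18 0 0 -22.5" --pt "0 -18 -28 -18 0 0 -22.5" --pt "0 -18 -28 -18 0 0 -22.5" --pt "0 -18 -28 -18 0 0 -22.5" --pt "0 -18 -28 -18 0 0 -22.5" --pt "0 -18 -28 -18 0 0 -22.5"

```text
clock: 7.6
position: [0.4297, 0.2683, 0.2289]
tool_rot: [-3.14, -0.002, 0.001]
force: [0.8, -0.0, -2.3]
grip_width: 0.0136
finger_force: 49.3
```

>>> servo_tool --pt "0 0 0 0 0 0 0" --pt "0 0 0 0 0 0 0"

```text
clock: 7.8
position: [0.4304, 0.2659, 0.228]
tool_rot: [-3.141, -0.001, 0.001]
force: [-0.2, -1.3, -1.8]
grip_width: 0.013
finger_force: 49.3
```

```bash
python3 - <<'E'
from h import *
go(.43,.265,.23,0)
s=bot.observe();g=bot.grab_frame("wrist"); f=g["frame"]; cv2.imwrite("pics/w3.png",f)
# predicted nut pixel
from scipy.optimize import least_squares
for z in(.08,.096):
    p=least_squares(lambda q:wray(g,q[0],q[1],s,z)[:2]-np.array([.515,.270]),[316,150]).x; print(p)
u,v=map(int,p);u=min(max(u,60),579);v=min(max(v,45),354)
c=f[v-45:v+45,u-60:u+60];print(u-60,v-45);cv2.imwrite("pics/c4.png",cv2.resize(c,None,fx=6,fy=6,interpolation=cv2.INTER_CUBIC))
E
```

```text
t 7.8 d [-0.04  0.09 -0.2 ] w [-0.01 -0.05  0.04] F [-0.2 -1.3 -1.8] pos [0.4304 0.2659 0.228 ] rpy [-1.8e+02 -1.0e-01  0.0e+00] g 0.013 49.3
[311.77742845  92.40006252]
[311.51597695  91.46751395]
251 46
```

View pics/c4.png

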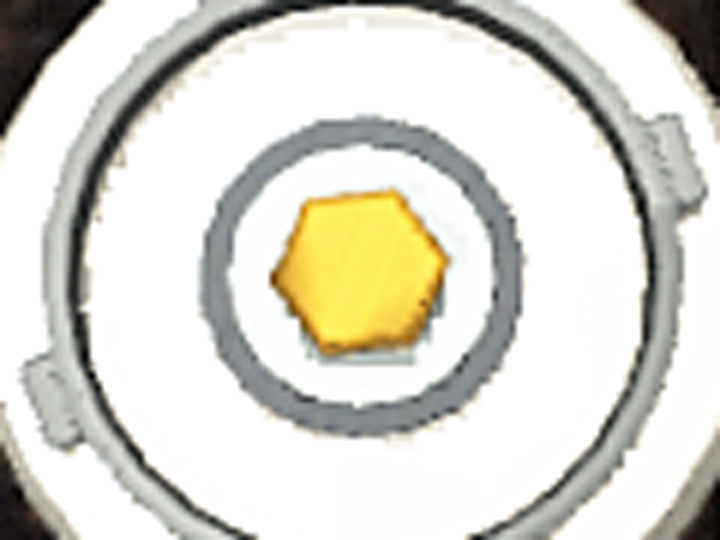

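The crop shows the brass hex with corners at about (271,278), (305,200), (398,188), (449,262), (419,341), (322,355). The washer ring is centred at about (363,276).

```bash
python3 - <<'E'
from h import *
s=bot.observe();g=bot.grab_frame("wrist");print(s["position"])
W=lambda u,v,z:wray(g,251+(u+.5)/6-.5,46+(v+.5)/6-.5,s,z)
P=np.array([W(*p,.092)[:2] for p in[(271,278),(305,200),(398,188),(449,262),(419,341),(322,355)]])
c=P.mean(0);d=P-c;print(c.round(4),np.linalg.norm(d,axis=1).round(4))
a=np.degrees(np.arctan2(d[:,1],d[:,0]))%60;print(a.round(1))
L=lambda a,b,z:((W(*a,z)+W(*b,z))/2).round(4)
print("ring",L((203,276),(523,276),.080),L((363,117),(363,436),.080))
print("collar",L((45,276),(682,276),.084))
E
```

```text
[0.43066117 0.26481555 0.22773343]
[0.5162 0.2695] [0.0133 0.0135 0.0136 0.0131 0.0137 0.0139]
[34.4 37.5 36.  35.5 39.  35.6]
ring [0.5162 0.2694 0.08  ] [0.516  0.2694 0.08  ]
collar [0.5167 0.2693 0.084 ]
```

```bash
python3 - <<'E'
from h import *
go(.5169,.2692,.15,-24)
E
```

```text
t 7.9 d [ 8.6  -0.5   7.76] w [ 2.000e-02 -3.000e-02  2.389e+01] F [-0.2  0.5 -1.7] pos [0.4308 0.2644 0.2276] rpy [ 1.8e+02 -0.0e+00 -1.0e-01] g 0.0136 49.3
```

>>> servo_tool --pt "0 5 -0.5 2 0 0 12" --pt "0 8.6 -0.5 5 0 0 24" --pt "0 8.6 -0.5 7.2 0 0 24" --pt "0 8.6 -0.5 7.2 0 0 24" --pt "0 8.6 -0.5 7.2 0 0 24" --pt "0 8.6 -0.5 7.2 0 0 24"

```text
clock: 8.5
position: [0.5167, 0.2699, 0.1557]
tool_rot: [-3.141, -0.0, -0.419]
force: [-0.9, 0.1, -2.0]
grip_width: 0.0133
finger_force: 49.4
```

```bash
python3 - <<'E'
from h import *
go(.5169,.2692,.123,-24)
E
```

```text
t 8.5 d [0.04 0.05 3.27] w [-0.01 -0.   -0.02] F [-0.9  0.1 -2. ] pos [0.5167 0.2699 0.1557] rpy [-180.   -0.  -24.] g 0.0133 49.4
```

Aligned, so I'll lower slowly to the seat height and see where it stops.

>>> servo_tool --pt "0 0 0 0.6 0 0 0" --pt "0 0 0 1.1 0 0 0" --pt "0 0 0 1.5 0 0 0" --pt "0 0 0 1.8 0 0 0" --pt "0 0 0 2.1 0 0 0" --pt "0 0 0 2.1 0 0 0"

```text
clock: 9.1
position: [0.5182, 0.2706, 0.1364]
tool_rot: [-3.139, -0.002, -0.42]
force: [-3.2, -3.7, 29.8]
grip_width: 0.0132
finger_force: 55.0
```

It stopped about 14 mm high with 30 N. I'll wiggle gently to rule out a misfit.

>>> servo_tool --pt "0 0 0 -0.2 0 0 0" --pt "0 -0.15 0 -0.1 0 0 4" --pt "0 -0.15 0.15 -0.1 0 0 4" --pt "0 -0.15 0.15 -0.1 0 0 -4" --pt "0 0.1 0.15 -0.1 0 0 -4" --pt "0 0.1 -0.15 -0.1 0 0 4" --pt "0 -0.15 -0.1 -0.1 0 0 0" --pt "0 0 0 -0.1 0 0 0"

```text
clock: 9.9
position: [0.5176, 0.2707, 0.1365]
tool_rot: [-3.139, -0.002, -0.418]
force: [-3.6, 3.2, 17.1]
grip_width: 0.0135
finger_force: 53.2
```

```bash
python3 - <<'E'
from h import *
go(.5169,.2692,.123,-24)
g=bot.grab_frame("wrist")["frame"];s=bot.grab_frame("side")["frame"]
cv2.imwrite("pics/w4.png",np.vstack([cv2.resize(s[205:270,300:390],(720,520),interpolation=cv2.INTER_CUBIC)]))
E
```

```text
t 9.9 d [-0.    0.16  1.35] w [-0.12 -0.09  0.07] F [-3.6  3.2 17.1] pos [0.5176 0.2707 0.1365] rpy [-1.799e+02 -1.000e-01 -2.390e+01] g 0.0135 53.2
```

View pics/w4.png

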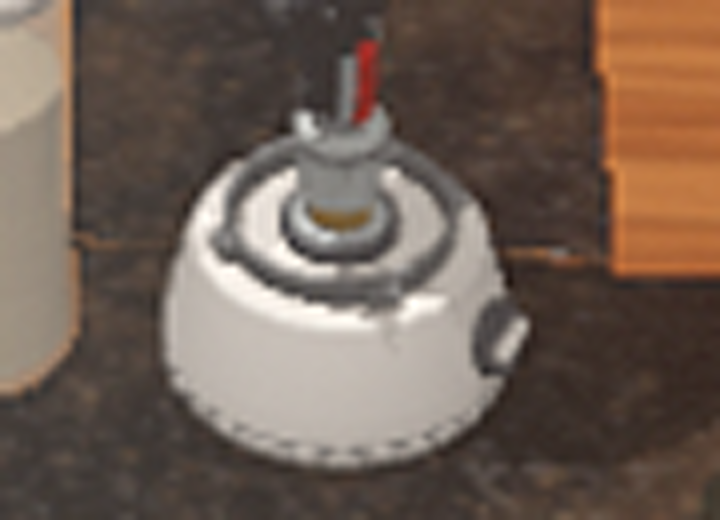

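The drum is perched, with brass visible under the rim near (340,215), so socket 1 doesn't fit. I'll stand it on the clear worktop between the base and the case.

```bash
python3 - <<'E'
from h import *
go(.47,.11,.07,-24)
E
```

```text
t 10.0 d [ 2.21 16.63  6.61] w [-0.13 -0.06 -0.04] F [-2.7 -0.7 17.6] pos [0.5174 0.2708 0.1365] rpy [-1.799e+02 -1.000e-01 -2.400e+01] g 0.0135 53.2
```

>>> servo_tool --pt "0 0 0 -2.5 0 0 0" --pt "0 0 0 -4 0 0 0" --pt "0 0.7 5 -4 0 0 0" --pt "0 1.5 10 -4 0 0 0" --pt "0 2.2 15 -2 0 0 0" --pt "0 2.2 16.6 2 0 0 0" --pt "0 2.2 16.6 6 0 0 0" --pt "0 2.2 16.6 6.5 0 0 0" --pt "0 2.2 16.6 6.5 0 0 0" --pt "0 2.2 16.6 6.5 0 0 0"

```text
clock: 11.0
position: [0.47, 0.1104, 0.0717]
tool_rot: [-3.14, -0.001, -0.419]
force: [0.6, -0.7, -2.0]
grip_width: 0.0131
finger_force: 50.4
```

```bash
python3 - <<'E'
from h import *
go(.47,.11,.043,-24)
E
```

```text
t 11.0 d [0.02 0.04 2.87] w [-0.07 -0.06 -0.01] F [ 0.6 -0.7 -2. ] pos [0.47   0.1104 0.0717] rpy [-1.799e+02 -1.000e-01 -2.400e+01] g 0.0131 50.4
```

>>> servo_tool --pt "0 0 0 1 0 0 0" --pt "0 0 0 2 0 0 0" --pt "0 0 0 2.5 0 0 0" --pt "0 0 0 2.7 0 0 0" --pt "0 0 0 2.85 0 0 0" --pt "0 0 0 2.9 0 0 0"

```text
clock: 11.6
position: [0.4689, 0.1097, 0.0422]
tool_rot: [-3.141, 0.0, -0.42]
force: [-10.1, -2.2, 40.3]
grip_width: 0.013
finger_force: 56.4
```

>>> servo_tool --pt "0 0 0 -0.15 0 0 0" --pt "0 0 0 -0.15 0 0 0"

```text
clock: 11.8
position: [0.4693, 0.1098, 0.0431]
tool_rot: [-3.141, -0.0, -0.42]
force: [-0.2, 0.0, -1.7]
grip_width: 0.0129
finger_force: 50.5
```

>>> servo_tool --pt "0 0 0 0.05 0 0 0" --pt "1.8 0 0 0.05 0 0 0" --pt "2.5 0 0 0.05 0 0 0" --pt "3.5 0 0 0.05 0 0 0" --pt "3.5 0 0 0 0 0 0" --pt "3.5 0 0 -2 0 0 0" --pt "3.5 0 0 -5 0 0 0" --pt "3.5 0 0 -10 0 0 0" --pt "3.5 0 0 -14 0 0 0"

```text
clock: 12.7
position: [0.469, 0.1095, 0.1849]
tool_rot: [-3.141, -0.0, -0.42]
force: [0.2, -0.3, -0.4]
grip_width: 0.0351
finger_force: 0.0
```

```bash
python3 - <<'E'
from h import *
go(.4832,-.1206,.13,8.8)
E
```

```text
t 12.7 d [10.68 20.43  5.49] w [-1.000e-02 -2.000e-02 -3.287e+01] F [ 0.2 -0.3 -0.4] pos [0.469  0.1095 0.1849] rpy [-180.    -0.   -24.1] g 0.0351 0.0
```

```bash
python3 - <<'E'
from h import *
go(.415,-.11,.23,8.8)
E
```

```text
t 12.7 d [ 4.02 22.25 -4.51] w [-1.000e-02 -2.000e-02 -3.287e+01] F [ 0.2 -0.3 -0.4] pos [0.469  0.1095 0.1849] rpy [-180.    -0.   -24.1] g 0.0351 0.0
```

>>> servo_tool --pt "3.5 4 22.2 -4.5 0 0 -32.9" --pt "3.5 4 22.2 -4.5 0 0 -32.9" --pt "3.5 4 22.2 -4.5 0 0 -32.9" --pt "3.5 4 22.2 -4.5 0 0 -32.9" --pt "3.5 4 22.2 -4.5 0 0 -32.9" --pt "3.5 4 22.2 -4.5 0 0 -32.9" --pt "3.5 4 22.2 -4.5 0 0 -32.9" --pt "3.5 4 22.2 -4.5 0 0 -32.9"

```text
clock: 13.5
position: [0.4153, -0.1085, 0.2277]
tool_rot: [-3.141, 0.0, 0.155]
force: [-0.1, 0.0, 0.3]
grip_width: 0.0348
finger_force: 0.0
```

```bash
cat > red.py <<'E'
from h import *
s=bot.observe();g=bot.grab_frame("wrist");f=g["frame"];hsv=cv2.cvtColor(f,cv2.COLOR_BGR2HSV)
m=(((hsv[...,0]<8)|(hsv[...,0]>172))&(hsv[...,1]>150)&(hsv[...,2]>180)).astype(np.uint8)
for c in cv2.findContours(m,0,2)[0]:
    if 100<cv2.contourArea(c)<900:
        r=cv2.minAreaRect(c);b=cv2.boxPoints(r)
        for z in(.08,.074):
            q=np.array([wray(g,u,v,s,z)[:2] for u,v in b]);e=[q[1]-q[0],q[2]-q[1]];l=max(e,key=np.linalg.norm)
            print(np.round(r[0]),z,q.mean(0).round(4),[np.linalg.norm(x).round(4) for x in e],np.degrees(np.arctan(l[1]/l[0])).round(1))
E
python3 red.py; python3 -c "
from h import *
go(.4832,-.1206,.12,8.8)"
```

```text
[340. 114.] 0.08 [ 0.4822 -0.1206] [np.float64(0.013), np.float64(0.0245)] 9.5
[340. 114.] 0.074 [ 0.4822 -0.121 ] [np.float64(0.0133), np.float64(0.025)] 9.5
[125. 105.] 0.08 [0.4681 0.1052] [np.float64(0.0258), np.float64(0.0133)] -24.0
[125. 105.] 0.074 [0.4678 0.1094] [np.float64(0.0263), np.float64(0.0135)] -24.0
t 13.55 d [ 6.52  2.27 10.76] w [-0.02  0.02  0.13] F [-0.4  0.1  0.3] pos [ 0.4153 -0.1083  0.2276] rpy [-180.     0.     8.9] g 0.0349 0.0
```

Socket 1 still stands upright at (0.468, 0.109), and socket 2 hasn't moved. Next I grip socket 2.

>>> servo_tool --pt "3.5 3 1 4 0 0 0" --pt "3.5 6.5 2.3 9 0 0 0" --pt "3.5 6.5 2.3 10.5 0 0 0" --pt "3.5 6.5 2.3 10.5 0 0 0" --pt "3.5 6.5 2.3 10.5 0 0 0" --pt "3.5 6.5 2.3 14 0 0 0" --pt "3.5 6.5 2.3 17 0 0 0" --pt "3.5 6.5 2.3 18 0 0 0" --pt "3.5 6.5 2.3 18 0 0 0" --pt "3.5 6.5 2.3 18 0 0 0"

```text
clock: 14.55
position: [0.4836, -0.1221, 0.0495]
tool_rot: [3.141, -0.002, 0.155]
force: [0.2, 0.2, -0.6]
grip_width: 0.035
finger_force: 0.0
```

>>> servo_tool --pt "2 0 0 0 0 0 0" --pt "0 0 0 0 0 0 0" --pt "0 0 0 0 0 0 0" --pt "0 0 0 0 0 0 0" --pt "0 0 0 0 0 0 0"

```text
clock: 15.05
position: [0.4837, -0.122, 0.049]
tool_rot: [3.141, -0.002, 0.155]
force: [-0.4, 1.2, 14.8]
grip_width: 0.013
finger_force: 52.9
```

```bash
python3 -c "
from h import *
go(.43,.265,.23,8.8)"
```

```text
t 15.05 d [  0.69 -39.06 -18.11] w [ 0.02 -0.11  0.06] F [-0.4  1.2 14.8] pos [ 0.4837 -0.122   0.049 ] rpy [ 1.8e+02 -1.0e-01  8.9e+00] g 0.013 52.9
```

>>> servo_tool --pt "0 0 0 -2 0 0 0" --pt "0 0 0 -7 0 0 0" --pt "0 0 0 -12 0 0 0" --pt "0 0.7 -35 -15 0 0 32.9" --pt "0 0.7 -35 -15 0 0 32.9" --pt "0 0.7 -35 -15 0 0 32.9" --pt "0 0.7 -35 -15 0 0 32.9" --pt "0 0.7 -35 -15 0 0 32.9" --pt "0 0.7 -35 -15 0 0 32.9" --pt "0 0.7 -35 -15 0 0 32.9"

```text
clock: 16.05
position: [0.4389, 0.2004, 0.1963]
tool_rot: [-3.141, -0.0, -0.42]
force: [2.2, 0.4, -2.7]
grip_width: 0.0133
finger_force: 50.7
```

```bash
python3 -c "
from h import *
go(.5168,.2692,.16,-24)"
```

```text
t 16.05 d [ 4.31 -9.45  3.64] w [-0.04 -0.02 -0.05] F [ 2.2  0.4 -2.7] pos [0.4389 0.2004 0.1963] rpy [-180.    -0.   -24.1] g 0.0133 50.7
```

>>> servo_tool --pt "0 2.2 -4.7 0 0 0 0" --pt "0 4.3 -9.4 2 0 0 0" --pt "0 4.3 -9.4 3.6 0 0 0" --pt "0 4.3 -9.4 3.6 0 0 0" --pt "0 4.3 -9.4 3.6 0 0 0" --pt "0 4.3 -9.4 3.6 0 0 0"

```text
clock: 16.65
position: [0.5172, 0.2661, 0.1608]
tool_rot: [-3.141, -0.0, -0.421]
force: [0.2, -0.2, -1.5]
grip_width: 0.0136
finger_force: 50.6
```

```bash
python3 -c "
from h import *
go(.5168,.2692,.1225,-24)"
```

```text
t 16.65 d [-0.16 -0.26  3.83] w [-0.05 -0.03 -0.1 ] F [ 0.2 -0.2 -1.5] pos [0.5172 0.2661 0.1608] rpy [-180.    -0.   -24.1] g 0.0136 50.6
```

>>> servo_tool --pt "0 -0.16 -0.28 0.5 0 0 0" --pt "0 -0.16 -0.28 0.9 0 0 0" --pt "0 -0.16 -0.28 0.9 0 0 0"

```text
clock: 16.95
position: [0.5166, 0.2699, 0.1502]
tool_rot: [3.141, 0.0, -0.42]
force: [-0.4, -0.9, -1.9]
grip_width: 0.013
finger_force: 50.7
```

```bash
python3 -c "
from h import *
go(.5168,.2692,.1225,-24)"
```

```text
t 16.95 d [0.05 0.05 2.77] w [ 0.02  0.02 -0.04] F [-0.4 -0.9 -1.9] pos [0.5166 0.2699 0.1502] rpy [180.   0. -24.] g 0.013 50.7
```

>>> servo_tool --pt "0 0 0.05 0.5 0 0 0" --pt "0 0 0.05 1.0 0 0 0" --pt "0 0 0.05 1.3 0 0 0" --pt "0 0 0.05 1.6 0 0 0" --pt "0 0 0.05 1.8 0 0 0" --pt "0 0 0.05 1.9 0 0 0" --pt "0 0 0.05 1.9 0 0 0"

```text
clock: 17.65
position: [0.5167, 0.2695, 0.1314]
tool_rot: [3.142, 0.0, -0.42]
force: [-0.1, 0.9, -2.1]
grip_width: 0.013
finger_force: 50.7
```

It has gone below the perch height with no resistance, so this one fits. I'll carry on down to the washer.

>>> servo_tool --pt "0 0 0 0.3 0 0 0" --pt "0 0 0 0.6 0 0 0" --pt "0 0 0 0.8 0 0 0" --pt "0 0 0 0.9 0 0 0" --pt "0 0 0 1.0 0 0 0" --pt "0 0 0 1.0 0 0 0"

```text
clock: 18.25
position: [0.517, 0.2696, 0.123]
tool_rot: [-3.141, -0.0, -0.42]
force: [-8.1, -3.2, 28.0]
grip_width: 0.0133
finger_force: 55.1
```

>>> servo_tool --pt "0 0 0 -0.06 0 0 0" --pt "0 0 0 -0.06 0 0 0" --pt "0 0 0 -0.06 0 0 0"

```text
clock: 18.55
position: [0.5168, 0.2696, 0.123]
tool_rot: [-3.141, -0.0, -0.42]
force: [-5.2, -2.1, 17.3]
grip_width: 0.0131
finger_force: 53.5
```

```bash
python3 - <<'E'
from h import *
s=bot.observe();print(np.round(s["position"],4),np.round(s["force"],1),s["finger_force"])
f=bot.grab_frame("side")["frame"]
cv2.imwrite("pics/end.png",cv2.resize(f[150:270,280:390],None,fx=5,fy=5,interpolation=cv2.INTER_CUBIC))
E
```

```text
[0.5168 0.2696 0.123 ] [-5.2 -2.1 17.3] 53.478224873542786
```

View pics/end.png

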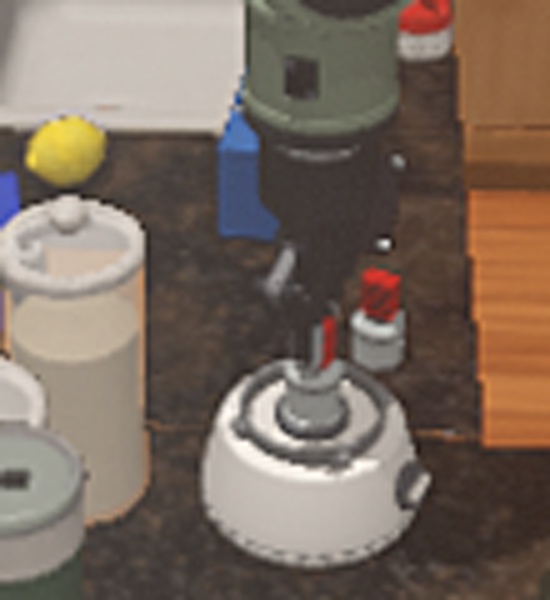

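The held socket's drum sits down on the washer at about (315,400), with no brass showing. The other socket stands upright on the worktop at about (378,320).

```bash
python3 -c "
from workcell import bot
print(bot.job_done())"
```

```text
the job is handed in; nothing more can be done
None
```

Job handed in at about 18.6 s: the ejector was pressed to its stop, the fitting socket (the right-hand one) is seated on the nut, upright and still gripped, and the other stands upright and released on the worktop; no verdict came back.

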